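# Set out the evaporation test

### The arm

A 6-joint arm with a two-finger parallel gripper is mounted at the origin on a cart in front of the work surface, level with it; the furniture and walls round the work are solid. World frame = base frame: x ahead of the robot, y to its left, z up, the work surface at z = 0. Lengths are in m, angles in rad, forces in N, time in s.
With the tool pointing down it reaches from about 0.3 to 0.875 m from the base axis. Payload 6.4 kg.
Tool frame: the origin (TCP) lies midway between the tips of the shut fingers; the grasp point (between the pads) lies behind it (arm.pinch_z is the z of the grasp point in the tool frame, in m); z points along the fingers, y is the direction in which the jaws open and shut (so a half turn about z gives the same grasp; the last joint's range is limited). The gripper opens to 85 mm and grips with 20 to 120 N. Pads are 22 mm wide; open, the fingers measure 114 mm over their backs; the gripper's body (76 mm by 85 mm) begins 54 mm behind the grasp point. The pads swing forward as they close: fully open they stand 13 mm farther back than shut.
Start: joints at [1.12, 0.181, 1.607, -0, 1.354, -0.206], TCP at [0.139, 0.558, 0.231] pointing down, gripper open.
Joint ranges: [-2.99, 2.99], [-0.89, 2.07], [0.3, 2.58], [-1.14, 4.28], [0, 2.63], [-3.12, 3.12]. Speed limits (rad/s): [2.57, 2.57, 3.01, 3.14, 3.14, 3.14].

### API

Orientations are given as a unit quaternion [x, y, z, w].
In Python, from station import arm, eyes gives the robot as it stands.
- The arm moves only by the shell command python3 -m creep 'ROWS' [FORCE]. ROWS is JSON, a list that holds one entry, the list of rows, each a list of 7 numbers: the opening in per cent of the stroke, from 0 (shut) to 100 (fully open), then the shift along the world's x, y, z in m, then the turn, a rotation vector about the world's x, y, z in rad. In form: [[[claw, x, y, z, rx, ry, rz], ...]]. A call has 1 to 8 rows; each row shifts and turns the commanded pose from where the row before left it; what a row does not reach is not made up. A row lasts 1/12 s, in which the tool goes at most 41.7 mm and 7.16 degrees, less where a joint would pass 70% of its speed; a pose out of reach is approached as far as the arm can. A call with a gripper value outside its range is refused whole. The fingers move at their own pace and stop on an object; FORCE is the grip in N (left out, the last holds). Time passes only in rows, so rows that do not move let the fingers close. It gives the time, the measured TCP pose, the force and the opening at its end, in the units of the state.
- arm.get_state(): the state, without advancing time (a new reading comes with each control period).
- eyes.read_camera(name): name is "scene" or "side" or "wrist"; returns the picture (400x640x3 uint8, blue, green, red); there is no depth.
- eyes.get_calibration(name): a dict with "fx", "fy", "cx", "cy" (pixels), "camera_from_world" (4x4, takes a point from world to camera coordinates); the wrist camera has in their place "hand_eye" (4x4, takes a point from camera to tool coordinates, whose origin is the TCP and whose axes are the flange's). Camera axes: x right, y up, looking along -z (the intrinsics and any distortion apply to the point x, -y, -z); pixel columns grow to the right and rows downward; lengths in m; the calibration is good to about 2 mm. The wrist camera is an equidistant fisheye: a pixel r from the principal point sees the ray r / f radians off the axis. A picture is of the moment at which its call begins: read the wrist's pose just before it. get_calibration takes no time and is no camera call.
- arm.job_done(): hands the job in, once; it reports no verdict.
The state is a dict: "t": time; "qpos": joint angles; "dq": joint speeds; "joint_torque": joint torques, N m; "tcp_pos": TCP position; "orientation": TCP orientation; "wrist_force": force on the tool from outside, world axes, zero at the start; "wrist_torque": the same for the moment, N m; "finger_gap": opening from 0.0 (shut) to 1.0 (fully open).
Only numpy, scipy, OpenCV 4.12 (cv2) and the standard library are available. Lean on these libraries where they do the work, as an engineer would, in place of code of your own. Each camera call takes 0.05 s, during which the arm holds its last target. There are 200 camera calls.

### The job

Set out the bench for an evaporation test: stand the crucible in the middle of the shallow porcelain dish, the amber dropper bottle straight behind that dish (on the far side from you) with 9 cm between their centres, the rubber stopper on the bench midway between the dish and the small lab jack, and the dial timer on the middle of the jack's platform. Everything must end upright, and the roll of tape and the empty beaker stay where they are.

Things in the scene. Friction and masses are not known exactly. Their poses are not given: they have to be found in the camera images.
- crucible_mid (a point): unglazed white porcelain crucible, an open cup 41 mm wide at the rim, 28 mm at the foot, 32 mm tall, 38 g, standing upright on the bench; the point is its centre, half-way up (16 mm above its foot); z is up. Loose. It can be gripped across the outside of the rim
- stopper_mid (a point): red-brown rubber stopper, solid, 25 mm wide at the top and somewhat narrower at the foot, 24 mm tall, standing upright; the point is its centre, 12 mm above its foot; z is up. Loose
- dropper_mid (a point): amber glass dropper bottle with a black teat, standing upright: round body 37 mm across up to about 60 mm high, teat and collar 23 mm across above that, 96 mm tall in all; the point is half-way up, 48 mm above its foot; z is up. Loose. It is the one on the open bench before the robot (a white bottle may stand far back; that is not meant)
- clock_mid (a point): white round dial timer, standing upright: round case 67 mm across at its widest and 28 mm high (this is the part to grip, with the fingertips about 10 mm above its foot), above it a dial 58 mm across up to 37 mm, and on top a central round knob 26 mm across from 37 to 48 mm (neither dial nor knob turns; a grip across the case holds better than one on the low, tapering knob); 48 mm tall in all; the point is half-way up, 24 mm above its foot; z is up. Loose
- dish: shallow white porcelain dish, round, 74 mm across, rim 14 mm high, flat inner floor 48 mm across and 4 mm above the bench; fixed to the bench. Origin at the centre of its underside; its axes are those of the world, so its x points away from the robot (behind) and its y to the robot's left
- jack: small aluminium laboratory scissor jack, lowered and fixed to the bench: square platform 100 x 100 mm with a dark rubber top face 60 mm above the bench; black screw knob on one side. Origin at the centre of its underside, z up. It stands about 200 mm to the left or to the right of the dish, turned a little about the vertical. A tall boxy instrument (0.3 m high) stands further back on the left, its front at x about 0.63 from y 0.1 to 0.42: keep the gripper clear of it
- tape: roll of tan tape lying flat, 68 mm across, 18 mm high, about 200 mm from the dish on the side away from the jack; loose, to be left where it is. Origin at the centre of its underside
- beaker: empty glass beaker, 59 mm across, 71 mm tall, standing upright just in front of the dish (about 90 mm nearer the robot); loose, to be left where it is. Origin at the centre of its underside

How it is judged:
By the outcome, as a careful person would: the job done as asked, in the order asked, and still so for the second after the job is handed in, with the robot touching nothing.
It also fails if it takes over 138 s, if anything falls off the work surface, if the arm or the gripper's body presses on something with over 40 N, if the wrist force passes 120 N, or if a joint passes its speed limit or range.

## Working session

There is one attempt and no reset: what is moved stays moved. The work goes in short steps, Python scripts to look and compute and a shell command to move; the robot and the scene stay as the last step left them, time stands still between calls to the robot, and variables do not carry over. Pictures are saved under pics/ and viewed, about 12 in all and at most 16, crops included, and the job is handed in when it is done.

```bash
mkdir -p pics; ls; python3 - <<'E'
from station import arm, eyes
import cv2,numpy as np
print(arm.get_state(), arm.pinch_z)
np.set_printoptions(precision=4,suppress=True)
for n in ("scene","side","wrist"):
    print(n,eyes.get_calibration(n))
for n in ("scene","side"):
    cv2.imwrite(f"pics/{n}0.png",eyes.read_camera(n))
E
```

```text
pics
{'t': 0.0, 'qpos': array([ 1.11972542e+00,  1.81546756e-01,  1.60800345e+00, -6.66401311e-06,
        1.35380715e+00, -2.06291934e-01]), 'dq': array([ 0.00023887, -0.00142289,  0.00251942,  0.00068026, -0.00124253,
        0.00127745]), 'joint_torque': array([-1.15426556e-03, -4.44875801e+01, -3.51337659e+01, -3.08788904e-04,
        9.17625788e-03, -3.06558000e-06]), 'tcp_pos': array([0.13908068, 0.55735576, 0.23038315]), 'orientation': array([ 1.22083403e-01,  9.92519453e-01, -8.36168605e-04, -2.81739949e-04]), 'wrist_force': array([-0.97436106, -0.69865573,  0.21324898]), 'wrist_torque': array([ 0.01241203, -0.05528123, -0.03402623]), 'finger_gap': 0.9987608160140072} -0.0187
scene {'fx': 367.5556260089813, 'fy': 367.5556260089813, 'cx': 312.6177069146931, 'cy': 198.07728609316442, 'camera_from_world': array([[ 0.5392, -0.8419,  0.0192, -0.2603],
       [ 0.4229,  0.2905,  0.8583, -0.2603],
       [-0.7283, -0.4547,  0.5127, -0.6787],
       [ 0.    ,  0.    ,  0.    ,  1.    ]])}
side {'fx': 491.88278014496143, 'fy': 491.88278014496143, 'cx': 315.89186623771144, 'cy': 197.28732267968414, 'camera_from_world': array([[ 0.9711, -0.2388, -0.0014, -0.458 ],
       [ 0.1454,  0.5865,  0.7968, -0.116 ],
       [-0.1895, -0.7739,  0.6042, -1.4322],
       [ 0.    ,  0.    ,  0.    ,  1.    ]])}
wrist {'fx': 309.70691628693146, 'fy': 309.70691628693146, 'cx': 319.0130896558095, 'cy': 203.15658080942512, 'hand_eye': array([[ 0.    ,  0.9462,  0.3237,  0.0836],
       [ 1.    ,  0.0002, -0.0007,  0.    ],
       [-0.0007,  0.3237, -0.9462, -0.1436],
       [ 0.    ,  0.    ,  0.    ,  1.    ]])}
```

View pics/scene0.png

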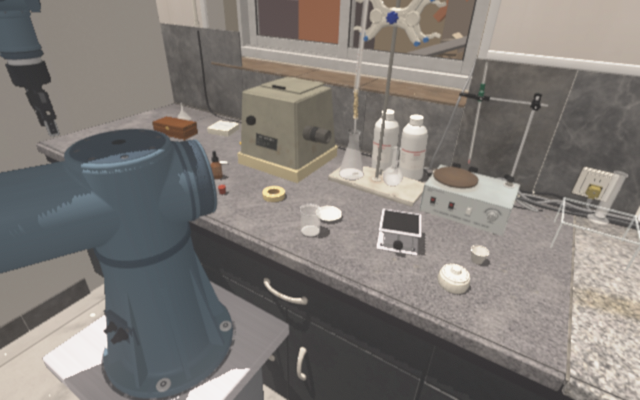

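View pics/side0.png

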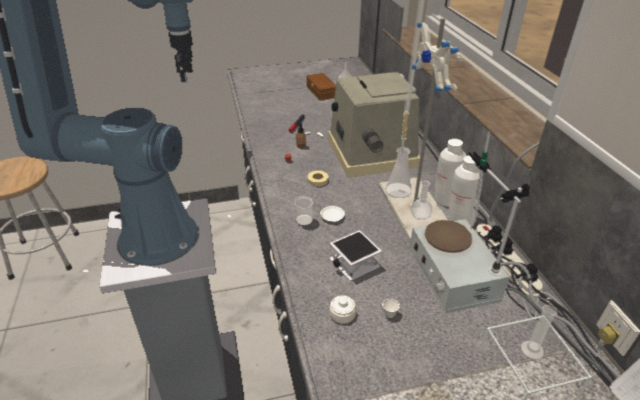

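The scene view shows dropper (215,167), stopper (222,188), tape (274,194), dish (329,214), beaker (310,222), jack top (401,223), timer (455,278) and crucible (480,255). The side view shows the same things at (301,137), (288,157), (318,178), (332,214), (304,212), (356,247), (343,309) and (391,309).

```bash
cat > h.py <<'E'
from station import arm, eyes
import cv2,numpy as np
from scipy.spatial.transform import Rotation as R
np.set_printoptions(precision=4,suppress=True)
def ray(n,px,st=None):
    c=eyes.get_calibration(n); u=(px[0]-c["cx"])/c["fx"]; v=(px[1]-c["cy"])/c["fy"]
    if n=="wrist":
        st=st or arm.get_state(); r=np.hypot(u,v); s=np.sin(r)/max(r,1e-9)
        d=np.array([u*s,-v*s,-np.cos(r)]); H=c["hand_eye"]; Q=R.from_quat(st["orientation"])
        return Q.apply(H[:3,3])+st["tcp_pos"], Q.apply(H[:3,:3]@d)
    T=c["camera_from_world"]; return -T[:3,:3].T@T[:3,3], T[:3,:3].T@np.array([u,-v,-1.])
def plane(n,px,z,st=None):
    o,d=ray(n,px,st); return o+d*(z-o[2])/d[2]
def proj(p,st):
    "world point -> wrist pixel"
    c=eyes.get_calibration("wrist");H=c["hand_eye"]
    q=R.from_quat(st["orientation"]).inv().apply(np.asarray(p)-st["tcp_pos"]); q=H[:3,:3].T@(q-H[:3,3])
    x,y,z=q[0],-q[1],-q[2]; th=np.arctan2(np.hypot(x,y),z); k=th/np.hypot(x,y)
    return np.array([c["cx"]+c["fx"]*x*k,c["cy"]+c["fy"]*y*k])
def tri(a,b):
    A=np.zeros((3,3));B=np.zeros(3)
    for o,d in (a,b):
        d=d/np.linalg.norm(d);M=np.eye(3)-np.outer(d,d);A+=M;B+=M@o
    return np.linalg.solve(A,B)
def shot(name):
    st=arm.get_state(); im=eyes.read_camera("wrist"); cv2.imwrite(f"pics/{name}.png",im); np.save(f"pics/{name}.npy",np.r_[st["tcp_pos"],st["orientation"]]); return im,st
def load(name):
    a=np.load(f"pics/{name}.npy"); return cv2.imread(f"pics/{name}.png"),dict(tcp_pos=a[:3],orientation=a[3:])
E
python3 - <<'E'
from h import *
P=dict(crucible=((480,255),(391,309),.016),timer=((455,278),(343,309),.024),jack=((401,223),(356,247),.06),dish=((329,214),(332,214),.01),beaker=((310,222),(304,212),.035),tape=((274,194),(318,178),.01),stopper=((222,188),(288,157),.012),dropper=((215,167),(301,137),.048))
for k,(a,b,z) in P.items(): print(k,tri(ray("scene",a),ray("side",b)),plane("scene",a,z)[:2],plane("side",b,z)[:2])
E
```

```text
crucible [ 0.5539 -0.4285  0.0181] [ 0.5555 -0.429 ] [ 0.5554 -0.4257]
timer [ 0.4413 -0.3987  0.0163] [ 0.431 -0.4  ] [ 0.4397 -0.404 ]
jack [ 0.5239 -0.2359  0.0541] [ 0.5125 -0.2401] [ 0.5229 -0.2391]
dish [ 0.5136 -0.034   0.0113] [ 0.5135 -0.0347] [ 0.5148 -0.0303]
beaker [ 0.4285 -0.0254  0.0291] [ 0.4197 -0.0316] [ 0.4276 -0.0307]
tape [0.5196 0.1653 0.008 ] [0.5145 0.1604] [0.5197 0.1659]
stopper [0.4458 0.3095 0.0156] [0.4498 0.3138] [0.4469 0.3156]
dropper [0.5149 0.4069 0.0325] [0.493  0.3821] [0.5095 0.3813]
```

```bash
python3 -m creep '[[[100,0.0172,-0.033,0,0,0,0.049],[100,0.0172,-0.033,0,0,0,0.049],[100,0.0172,-0.033,0,0,0,0.049],[100,0.0172,-0.033,0,0,0,0.049],[100,0.0172,-0.033,0,0,0,0.049],[100,0.0172,-0.033,0,0,0,0],[100,0.0172,-0.033,0,0,0,0],[100,0.0172,-0.033,0,0,0,0]]]' 20
python3 -m creep '[[[100,0.0172,-0.033,0,0,0,0],[100,0.0172,-0.033,0,0,0,0],[100,0.0172,-0.033,0,0,0,0],[100,0.0172,-0.033,0,0,0,0],[100,0.0172,-0.033,0,0,0,0],[100,0.0172,-0.033,0,0,0,0],[100,0.0172,-0.033,0,0,0,0],[100,0.0172,-0.033,0,0,0,0]]]'
python3 -m creep '[[[100,0.0172,-0.033,0,0,0,0],[100,0.0172,-0.033,0,0,0,0],[100,0.0172,-0.033,0,0,0,0],[100,0.0172,-0.033,0,0,0,0],[100,0,0,0,0,0,0],[100,0,0,0,0,0,0],[100,0,0,0,0,0,0]]]'
python3 -c "
from h import *
shot('w1'); print(arm.get_state()['orientation'])"
```

```text
t: 0.77
tcp_pos: [0.277, 0.2922, 0.231]
orientation: [-0.0, 1.0, -0.0, -0.0]
wrist_force: [1.0, 0.3, -0.0]
finger_gap: 1.0
t: 1.43
tcp_pos: [0.4148, 0.028, 0.2312]
orientation: [0.0, 1.0, 0.0, 0.0]
wrist_force: [1.4, 0.9, 0.0]
finger_gap: 1.001
t: 2.02
tcp_pos: [0.4827, -0.1017, 0.2306]
orientation: [0.0, 1.0, 0.001, -0.001]
wrist_force: [0.4, 0.1, 0.1]
finger_gap: 0.999
[-0.0004  1.      0.0004 -0.0006]
```

View pics/w1.png

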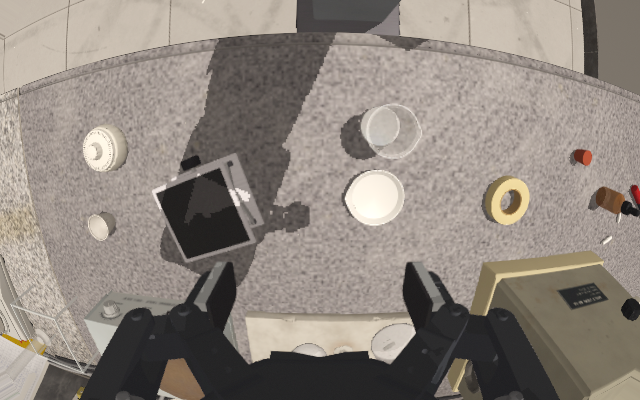

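The wrist view shows the timer (105,150), crucible (100,227), black jack top (205,212), dish (375,197), beaker (391,132), tape (507,200), stopper (583,157) and dropper (608,200).

```bash
cat >> h.py <<'E'
def fitc(im,st,box,cond,z):
    "largest masked blob in box cast on plane z -> centre, diameter"
    x0,y0,x1,y1=box; m=np.zeros(im.shape[:2],np.uint8); m[y0:y1,x0:x1]=cond(im[y0:y1,x0:x1].astype(int))*255
    m=cv2.morphologyEx(m,cv2.MORPH_OPEN,np.ones((3,3)))
    c=max(cv2.findContours(m,0,1)[0],key=cv2.contourArea)[:,0]
    P=np.array([plane("wrist",p,z,st)[:2] for p in cv2.convexHull(c)[:,0].astype(float)],np.float32)
    (cx,cy),r=cv2.minEnclosingCircle(P); e=cv2.fitEllipse(np.array([plane("wrist",p,z,st)[:2] for p in c.astype(float)],np.float32)) 
    return np.array([cx,cy]),2*r,e,P,c
E
python3 - <<'E'
from h import *
im,st=load('w1')
W=lambda t:(lambda a:a.min(2)>t)
for n,b,c,z in [("dish",(335,165,415,232),W(185),.014),("crucible",(80,205,120,245),W(140),.032),("timer",(75,120,135,180),W(150),.028),("jack",(145,140,268,268),lambda a:a.max(2)<45,.06),
  ("tape",(475,170,540,235),lambda a:a[:,:,2]-a[:,:,0]>40,.018),("stopper",(565,140,605,175),lambda a:a[:,:,2]-a[:,:,0]>50,.024)]:
    C,d,e,P,c=fitc(im,st,b,c,z); print(n,C,d,"ellipse",np.array(e[0]),e[1],cv2.boundingRect(c))
    if n=="jack": r=cv2.minAreaRect(P); print(r)
E
```

```text
dish [ 0.5161 -0.0319] 0.07506124675273895 ellipse [ 0.5161 -0.0319] (0.06913120299577713, 0.07289416342973709) (345, 170, 60, 56)
crucible [ 0.5547 -0.4306] 0.05042467266321182 ellipse [ 0.5532 -0.4286] (0.04090576246380806, 0.04596192017197609) (85, 214, 24, 27)
timer [ 0.4378 -0.3941] 0.08164213597774506 ellipse [ 0.4383 -0.3945] (0.059619974344968796, 0.0771196037530899) (82, 125, 41, 49)
jack [ 0.5272 -0.2356] 0.11360516399145126 ellipse [ 0.5305 -0.2375] (0.08551667630672455, 0.10022211819887161) (162, 180, 86, 78)
((0.5222305059432983, -0.236476868391037), (0.08814184367656708, 0.0881047248840332), 18.023630142211914)
tape [0.5165 0.1615] 0.07998716086149216 ellipse [0.5167 0.1618] (0.06813670694828033, 0.07938537746667862) (486, 176, 44, 49)
stopper [0.4451 0.2997] 0.04635677486658096 ellipse [0.4443 0.3015] (0.022780146449804306, 0.04720446467399597) (574, 150, 18, 16)
```

```bash
python3 -m creep '[[[100,0.006,-0.041,-0.004,0,0,0],[100,0.006,-0.041,-0.004,0,0,0],[100,0.006,-0.041,-0.004,0,0,0],[100,0.006,-0.041,-0.004,0,0,0],[100,0.006,-0.041,-0.004,0,0,0],[100,0.006,-0.041,-0.004,0,0,0],[100,0.006,-0.041,-0.004,0,0,0],[100,0.006,-0.02,-0.004,0,0,0]]]'
python3 -m creep '[[[100,0,0,0,0,0,0],[100,0,0,0,0,0,0],[100,0,0,0,0,0,0]]]'
python3 - <<'E'
from h import *
im,st=shot('w2')
print(proj((.5547,-.43,.032),st),proj((.438,-.395,.028),st),proj((.522,-.2365,.06),st))
E
```

```text
t: 2.73
tcp_pos: [0.5312, -0.4121, 0.1993]
orientation: [0.0, 1.0, -0.001, 0.0]
wrist_force: [-0.3, 0.6, -0.2]
finger_gap: 1.0
t: 2.98
tcp_pos: [0.5316, -0.4071, 0.1993]
orientation: [-0.001, 1.0, 0.001, -0.0]
wrist_force: [-1.3, 0.1, 0.7]
finger_gap: 1.001
[296.9914 203.3945] [330.8586  91.272 ] [482.2316 182.626 ]
```

View pics/w2.png

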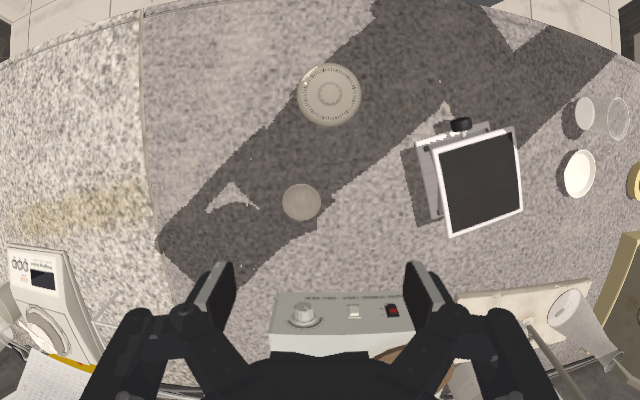

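Both crucible (301,202) and timer (329,94, knob 330,93) lie clearly in view; jack top centre is about (480,182).

```bash
python3 - <<'E'
from h import *
im,st=load('w2')
L=lambda a:(a.min(2)>115)
for n,b,c,z in [("crucible",(277,180,325,225),L,.032),("timer",(290,58,368,132),L,.02),("jack",(430,115,535,240),lambda a:a.max(2)<50,.06)]:
    C,d,e,P,c=fitc(im,st,b,c,z); print(n,C,d,"ellipse",np.array(e[0]),e[1],cv2.boundingRect(c))
    if n=="jack": r=cv2.minAreaRect(P); print(r)
print(plane("wrist",(301,202),.032,st),plane("wrist",(330,93),.048,st),plane("wrist",(329,94.5),.02,st))
E
```

```text
crucible [ 0.5532 -0.4257] 0.04138663038611412 ellipse [ 0.5531 -0.4255] (0.03980109095573425, 0.04007178544998169) (283, 184, 38, 37)
timer [ 0.4321 -0.4046] 0.08704397827386856 ellipse [ 0.4364 -0.4007] (0.060749005526304245, 0.08256497234106064) (290, 58, 71, 68)
jack [ 0.4633 -0.2733] 0.016064904630184174 ellipse [ 0.4639 -0.2741] (0.01200986746698618, 0.014240967109799385) (450, 118, 13, 14)
((0.4642159044742584, -0.27332600951194763), (0.012020920403301716, 0.013971135020256042), 16.52007484436035)
[ 0.5531 -0.4257  0.032 ] [ 0.4403 -0.3966  0.048 ] [ 0.4411 -0.3966  0.02  ]
```

```bash
python3 -m creep '[[[80,0.011,-0.0095,-0.03,0,0,0],[80,0.0105,-0.0095,-0.03,0,0,0],[80,0,0,-0.035,0,0,0],[80,0,0,-0.035,0,0,0],[80,0,0,-0.03,0,0,0],[80,0,0,-0.02,0,0,0],[80,0,0,-0.01,0,0,0],[80,0,0,0,0,0,0]]]' 20
python3 -m creep '[[[20,0,0,0,0,0,0],[20,0,0,0,0,0,0],[20,0,0,0,0,0,0],[20,0,0,0,0,0,0],[20,0,0,0,0,0,0],[20,0,0,0,0,0,0]]]' 20
python3 -c "
from h import *
shot('w3')"
```

```text
t: 3.7
tcp_pos: [0.5519, -0.4252, 0.0069]
orientation: [-0.001, 1.0, 0.002, -0.002]
wrist_force: [-0.1, -0.0, 0.2]
finger_gap: 0.798
t: 4.2
tcp_pos: [0.5543, -0.4291, 0.0122]
orientation: [-0.0, 1.0, -0.001, 0.002]
wrist_force: [-0.8, 2.1, 7.6]
finger_gap: 0.448
```

View pics/w3.png

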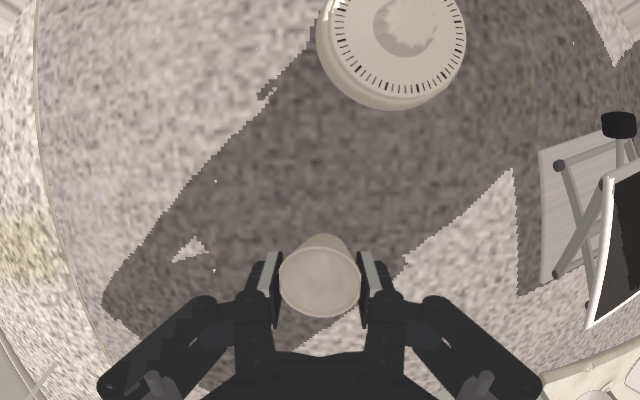

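```bash
python3 -m creep '[[[20,0,0,0.02,0,0,0],[20,0,0,0.035,0,0,0],[20,0,0,0.035,0,0,0],[20,0,0.01,0.03,0,0,0],[20,-0.003,0.03,0,0,0,0],[20,-0.003,0.034,0,0,0,0],[20,-0.004,0.036,0,0,0,0],[20,-0.004,0.036,0,0,0,0]]]' 20
python3 -m creep '[[[20,-0.004,0.036,0,0,0,0],[20,-0.004,0.036,0,0,0,0],[20,-0.004,0.036,0,0,0,0],[20,-0.004,0.036,0,0,0,0],[20,-0.004,0.036,0,0,0,0],[20,-0.003,0.034,0,0,0,0],[20,0,0.024,0,0,0,0],[20,0,0.01,0,0,0,0]]]' 20
python3 -m creep '[[[20,0,0,0,0,0,0],[20,0,0,0,0,0,0]]]' 20
python3 - <<'E'
from h import *
im,st=shot('w4'); print(st['tcp_pos'],st['finger_gap'],st['wrist_force'])
for i in range(3): eyes.read_camera('wrist'); print(arm.get_state()['tcp_pos'])
E
```

```text
t: 4.92
tcp_pos: [0.5387, -0.2813, 0.1305]
orientation: [0.0, 1.0, -0.001, 0.001]
wrist_force: [0.3, 0.2, -0.6]
finger_gap: 0.445
t: 5.58
tcp_pos: [0.5156, -0.0312, 0.1301]
orientation: [-0.001, 1.0, 0.0, 0.001]
wrist_force: [0.6, -0.7, -1.5]
finger_gap: 0.445
t: 5.75
tcp_pos: [0.5164, -0.0346, 0.13]
orientation: [-0.001, 1.0, -0.001, 0.001]
wrist_force: [0.6, 0.5, -0.1]
finger_gap: 0.448
[ 0.5164 -0.0346  0.13  ] 0.44788823361950203 [ 0.5646  0.4845 -0.096 ]
[ 0.5163 -0.0356  0.1297]
[ 0.5162 -0.0356  0.1295]
[ 0.5161 -0.0356  0.1294]
```

View pics/w4.png

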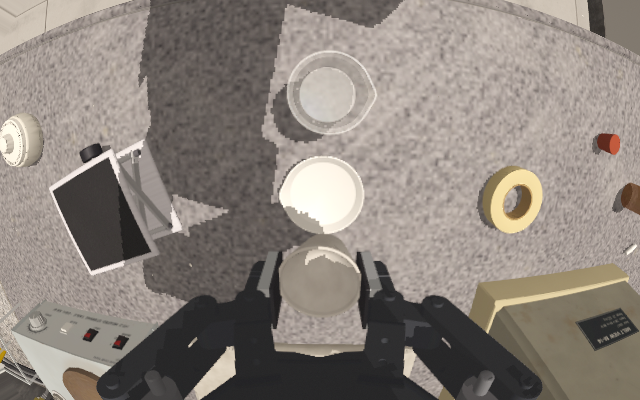

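```bash
python3 - <<'E'
from h import *
im,st=load('w4')
for z in (.150,.155,.16): print(z,plane("wrist",(320,282),z,st)-st['tcp_pos'])
C,d,e,P,c=fitc(im,st,(275,150,370,232),lambda a:a.min(2)>185,.014); print(C,d,e,cv2.boundingRect(c))
# dish edge extremes: left/right of rim and near (top) edge
for p in ((280,195),(364,195),(322,157),(322,235)): print(plane("wrist",p,.014,st))
C,d,e,P,c=fitc(im,st,(40,140,165,280),lambda a:a.max(2)<50,.06);print(cv2.minAreaRect(P))
C,d,e,P,c=fitc(im,st,(475,160,550,240),lambda a:a[:,:,2]-a[:,:,0]>40,.018);print('tape',C,d)
E
```

```text
0.15 [-0.0019  0.0006  0.02  ]
0.155 [-0.0052  0.0006  0.025 ]
0.16 [-0.0085  0.0006  0.03  ]
[ 0.5147 -0.0322] 0.07563578337430954 ((0.5123234987258911, -0.029621904715895653), (0.06341517716646194, 0.07576442509889603), 150.20106506347656) (279, 156, 86, 76)
[ 0.5143 -0.0689  0.014 ]
[0.5142 0.0053 0.014 ]
[ 0.4804 -0.032   0.014 ]
[ 0.5529 -0.0316  0.014 ]
((0.5297456979751587, -0.19465188682079315), (0.029402758926153183, 0.06557171046733856), 79.9601821899414)
tape [0.5158 0.1618] 0.0803300067782402
```

Crucible held level with its rim at (320,282); dish centre is (0.516,-0.032). Lower it in.

```bash
python3 -m creep '[[[20,0.001,0.0015,-0.025,0,0,0],[20,0.001,0.0015,-0.03,0,0,0],[20,0,0,-0.03,0,0,0],[20,0,0,-0.016,0,0,0],[20,0,0,-0.008,0,0,0],[20,0,0,-0.004,0,0,0],[20,0,0,0,0,0,0],[20,0,0,0,0,0,0]]]' 20
python3 -m creep '[[[20,0,0,-0.002,0,0,0],[20,0,0,-0.001,0,0,0],[20,0,0,0,0,0,0],[20,0,0,0,0,0,0]]]' 20
python3 -c "
from h import *
shot('w5');st=arm.get_state();print(st['tcp_pos'],st['wrist_force'])"
```

```text
t: 6.62
tcp_pos: [0.5189, -0.032, 0.0172]
orientation: [0.0, 1.0, -0.0, 0.001]
wrist_force: [-0.2, 0.3, 0.3]
finger_gap: 0.448
t: 6.95
tcp_pos: [0.5202, -0.0319, 0.0159]
orientation: [-0.0, 1.0, -0.001, 0.002]
wrist_force: [-1.9, 1.0, 12.2]
finger_gap: 0.449
[ 0.5202 -0.032   0.0159] [-2.02    0.3737 13.352 ]
```

View pics/w5.png

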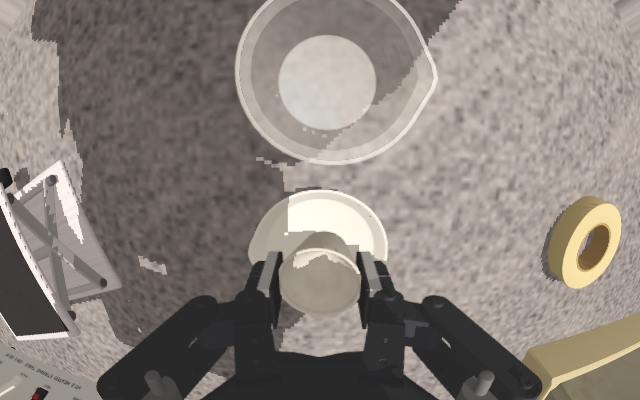

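Contact at 12–13 N at TCP z 0.016, which matches the height at the grip plus the 4 mm floor, so the crucible is seated. Releasing.

```bash
python3 -m creep '[[[20,-0.001,0,0.003,0,0,0],[65,0,0,0,0,0,0],[65,0,0,0,0,0,0],[65,0,0,0,0,0,0],[65,0,0,0.01,0,0,0],[65,0,0,0.03,0,0,0],[65,0,0,0.04,0,0,0],[65,-0.01,0.01,0.04,0,0,0]]]' 20
python3 -m creep '[[[100,-0.015,0.02,0.02,0,0,0],[100,-0.01,0.01,0,0,0,0],[100,0,0,0,0,0,0],[100,0,0,0,0,0,0]]]' 20
python3 -c "
from h import *
im,st=shot('w6');print(st['tcp_pos'])
cv2.imwrite('pics/w6b.png',im)"
```

```text
t: 7.67
tcp_pos: [0.5074, -0.0223, 0.1371]
orientation: [0.001, 1.0, -0.0, -0.0]
wrist_force: [1.0, 0.3, 0.9]
finger_gap: 0.649
t: 8.0
tcp_pos: [0.4814, 0.0092, 0.1554]
orientation: [-0.001, 1.0, -0.0, -0.0]
wrist_force: [0.3, 0.7, 0.2]
finger_gap: 1.003
[0.4814 0.0092 0.1554]
```

View pics/w6.png

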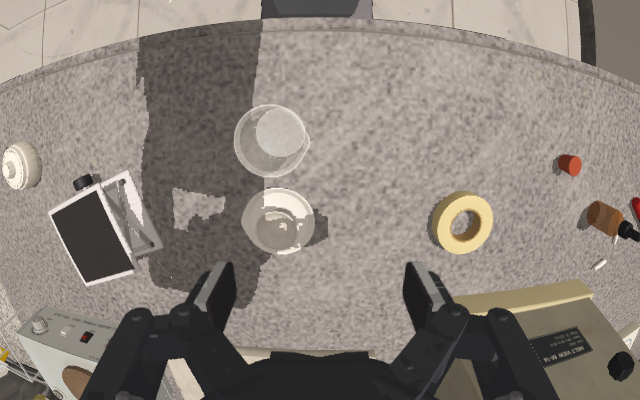

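```bash
python3 - <<'E'
from h import *
im,st=load('w6')
cv2.imwrite('pics/w6c.png',cv2.resize(im[175:265,225:335],None,fx=6,fy=6,interpolation=cv2.INTER_CUBIC))
print(proj((.516,-.032,.014),st),proj((.516,-.032,.036),st),proj((.526,-.032,.036),st),proj((.516,-.022,.036),st))
E
```

```text
[277.6251 222.6157] [274.7411 231.587 ] [275.3099 241.1893] [285.3316 231.6814]
```

View pics/w6c.png

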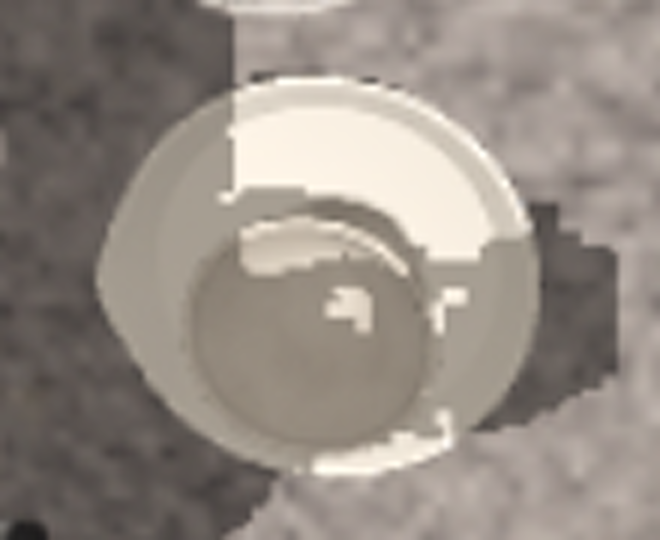

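Crucible rim is centred within about 2 mm of the dish centre, upright. Next, the dropper.

```bash
python3 -m creep '[[[100,0,0.02,0.01,0,0,0],[100,0,0.035,0.01,0,0,0],[100,0,0.04,0.01,0,0,0],[100,0,0.04,0.01,0,0,0],[100,0,0.04,0.01,0,0,0],[100,0,0.04,0,0,0,0],[100,0,0.04,0,0,0,0],[100,0,0.035,0,0,0,0]]]' 20
python3 -m creep '[[[100,0,0.035,0,0,0,0],[100,0,0.01,0,0,0,0],[100,0,0,0,0,0,0],[100,0,0,0,0,0,0]]]' 20
python3 -c "
from h import *
im,st=shot('w7');print(st['tcp_pos'])"
```

```text
t: 8.72
tcp_pos: [0.4819, 0.3005, 0.2041]
orientation: [-0.0, 1.0, -0.0, -0.001]
wrist_force: [0.3, -1.1, 0.2]
finger_gap: 1.0
t: 9.05
tcp_pos: [0.4819, 0.343, 0.2038]
orientation: [-0.0, 1.0, -0.001, -0.001]
wrist_force: [-0.2, -0.3, 0.3]
finger_gap: 1.001
[0.4819 0.343  0.2038]
```

View pics/w7.png

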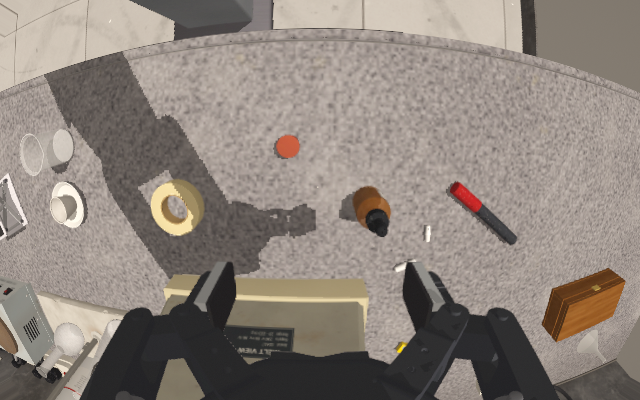

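Dropper teat top at about (378,230) and collar (376,216); stopper top at (288,147).

```bash
python3 - <<'E'
from h import *
im,st=load('w7')
print(plane("wrist",(378,230),.096,st),plane("wrist",(376,215),.068,st))
C,d,e,P,c=fitc(im,st,(265,125,310,170),lambda a:a[:,:,2]-a[:,:,0]>60,.022);print('stopper',C,d,e,cv2.boundingRect(c))
hsv=cv2.cvtColor(im,cv2.COLOR_BGR2HSV)
m=((im[:,:,2].astype(int)-im[:,:,0]>40))[175:245,345:400]; ys,xs=np.nonzero(m); print(xs.min()+345,xs.max()+345,ys.min()+175,ys.max()+175)
y0=190;r=np.nonzero(m[y0-175])[0]+345;print(r.min(),r.max())
for p in [(.51,.395),(.51,.4)]: print(proj((*p,.0),st),proj((*p,.06),st),proj((*p,.096),st),proj((p[0]-.0185,p[1],0),st))
E
```

```text
[0.5095 0.396  0.096 ] [0.5058 0.3988 0.068 ]
stopper [0.4452 0.3097] 0.025314124301075935 ((0.4453204274177551, 0.3096381723880768), (0.0237691942602396, 0.024362239986658096), 39.32460021972656) (276, 135, 24, 23)
353 390 186 228
358 376
[362.8585 197.834 ] [370.7102 216.0766] [376.8366 230.5181] [363.531  182.7679]
[367.0092 197.8466] [375.5817 216.0593] [382.2608 230.4624] [367.742  182.8014]
```

```bash
python3 -m creep '[[[100,0.014,0.026,0,0,0,0],[100,0.014,0.027,0,0,0,0],[100,0,0,-0.03,0,0,0],[100,0,0,-0.04,0,0,0],[100,0,0,-0.04,0,0,0],[100,0,0,-0.035,0,0,0],[100,0,0,-0.0285,0,0,0],[100,0,0,0,0,0,0]]]' 30
python3 -m creep '[[[20,0,0,0,0,0,0],[20,0,0,0,0,0,0],[20,0,0,0,0,0,0],[20,0,0,0,0,0,0],[20,0,0,0,0,0,0],[20,0,0,0,0,0,0],[20,0,0,0,0,0,0]]]' 30
python3 -c "
from h import *
im,st=shot('w8');print(st['tcp_pos'],st['wrist_force'])"
```

```text
t: 9.77
tcp_pos: [0.5062, 0.392, 0.0249]
orientation: [0.001, 1.0, -0.003, -0.005]
wrist_force: [-0.9, -1.0, -0.4]
finger_gap: 1.003
t: 10.35
tcp_pos: [0.5118, 0.3975, 0.035]
orientation: [-0.0, 1.0, 0.001, 0.002]
wrist_force: [0.5, 0.1, 6.9]
finger_gap: 0.413
[0.5118 0.3975 0.035 ] [0.4793 0.1168 6.926 ]
```

View pics/w8.png

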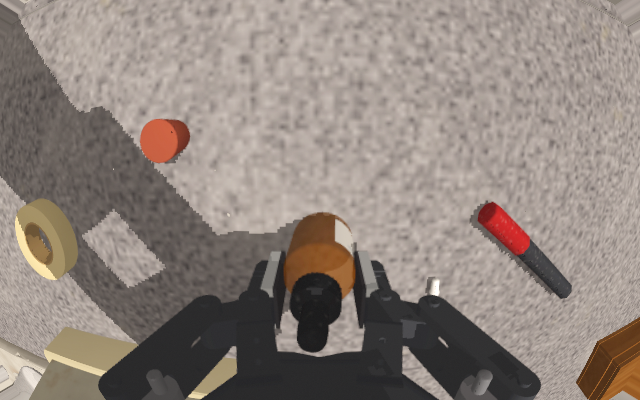

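```bash
python3 - <<'E'
from h import *
im,st=load('w8')
print(st['orientation'])
for z,dx in ((0,-.0185),(.06,-.0185),(.06,0),(.062,-.0115),(.096,0)): print(z,dx,proj((st['tcp_pos'][0]+dx,st['tcp_pos'][1],z),st))
print(plane("wrist",(312,340),.094,st),plane("wrist",(322,212),0,st),plane("wrist",(316,300),.07,st))
E
```

```text
[-0.0003  1.      0.0008  0.0021]
0 -0.0185 [318.6281 209.0248]
0.06 -0.0185 [318.7957 256.712 ]
0.06 0 [318.7852 291.3096]
0.062 -0.0115 [318.7992 272.7447]
0.096 0 [318.9575 346.5662]
[0.5102 0.395  0.094 ] [0.4952 0.3996 0.    ] [0.5093 0.3963 0.07  ]
```

```bash
python3 -m creep '[[[20,0,0,0.02,0,0,0],[20,0,0,0.03,0,0,0],[20,0,0,0.03,0,0,0],[20,0,-0.015,0.02,0,0,0],[20,0,-0.03,0,0,0,0],[20,0,-0.035,0,0,0,0],[20,0,-0.035,0,0,0,0],[20,0,-0.035,0,0,0,0]]]' 30
python3 - <<'E'
from h import *
for n,p in (("scene",(332,178)),("scene",(425,196)),("scene",(351,175)),("scene",(393,180)),("side",(398,190)),("side",(422,212))): print(n,p,plane(n,p,0.01))
im,st=load('w1')
for p in ((250,318),(320,314),(390,310),(395,340)): print(p,plane("wrist",p,.01,st))
E
```

```text
t: 11.07
tcp_pos: [0.51, 0.2457, 0.1333]
orientation: [-0.001, 1.0, 0.0, 0.001]
wrist_force: [0.7, -0.5, -0.9]
finger_gap: 0.413
scene (332, 178) [0.7065 0.0672 0.01  ]
scene (425, 196) [ 0.7667 -0.2277  0.01  ]
scene (351, 175) [0.762  0.0253 0.01  ]
scene (393, 180) [ 0.8094 -0.1061  0.01  ]
side (398, 190) [0.7556 0.0373 0.01  ]
side (422, 212) [ 0.7851 -0.0873  0.01  ]
(250, 318) [ 0.7092 -0.2069  0.01  ]
(320, 314) [ 0.6977 -0.0997  0.01  ]
(390, 310) [0.6937 0.0058 0.01  ]
(395, 340) [0.7592 0.0226 0.01  ]
```

```bash
python3 -m creep '[[[20,0,-0.037,0,0,0,0],[20,0,-0.037,0,0,0,0],[20,0,-0.037,0,0,0,0],[20,0,-0.037,0,0,0,0],[20,0,-0.037,0,0,0,0],[20,0.01,-0.037,0,0,0,0],[20,0.02,-0.03,0,0,0,0],[20,0.03,-0.02,0,0,0,0]]]' 30
python3 -m creep '[[[20,0.025,-0.004,0,0,0,0],[20,0.01,0,0,0,0,0],[20,0,0,0,0,0,0],[20,0,0,0,0,0,0],[20,0,0,0,0,0,0]]]' 30
python3 -c "
from h import *
im,st=shot('w9');print(st['tcp_pos'],st['wrist_force'])
print(proj((.515,-.032,.014),st),proj((.515,-.032,.036),st))"
```

```text
t: 11.73
tcp_pos: [0.5695, -0.0282, 0.1332]
orientation: [0.001, 1.0, -0.0, 0.0]
wrist_force: [1.3, 0.6, -0.8]
finger_gap: 0.41
t: 12.15
tcp_pos: [0.6041, -0.0288, 0.1321]
orientation: [-0.0, 1.0, 0.0, -0.0]
wrist_force: [0.6, -0.1, -0.8]
finger_gap: 0.414
[ 0.6041 -0.0288  0.1321] [ 0.5998 -0.1324 -0.837 ]
[314.9015  94.5102] [314.5472  93.894 ]
```

View pics/w9.png

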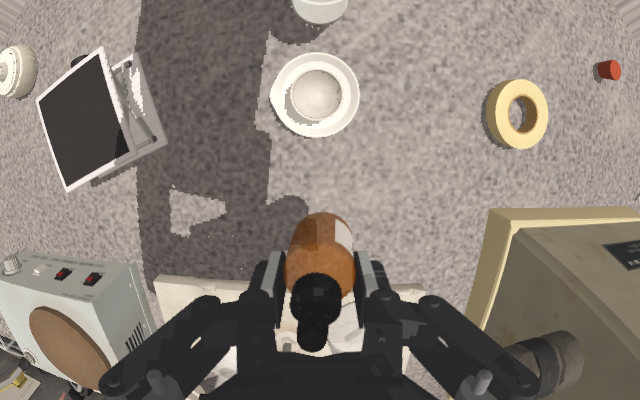

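Dish centre (315,94) matches its projection and the crucible is centred in it; the bottle is held. Lowering.

```bash
python3 -m creep '[[[20,0.002,-0.003,-0.02,0,0,0],[20,0,0,-0.025,0,0,0],[20,0,0,-0.025,0,0,0],[20,0,0,-0.015,0,0,0],[20,0,0,-0.008,0,0,0],[20,0,0,-0.003,0,0,0],[20,0,0,0,0,0,0],[20,0,0,0,0,0,0]]]' 30
python3 -m creep '[[[20,0,0,-0.001,0,0,0],[20,0,0,-0.001,0,0,0],[20,0,0,0,0,0,0]]]' 30
```

```text
t: 12.87
tcp_pos: [0.6078, -0.0324, 0.0373]
orientation: [-0.0, 1.0, -0.0, 0.001]
wrist_force: [0.5, -0.6, -0.4]
finger_gap: 0.414
t: 13.12
tcp_pos: [0.6078, -0.0325, 0.0351]
orientation: [-0.0, 1.0, -0.0, 0.001]
wrist_force: [0.1, -0.2, 2.6]
finger_gap: 0.412
```

```bash
python3 -m creep '[[[20,-0.0015,0,0,0,0,0],[20,0,0,-0.001,0,0,0],[75,0,0,0,0,0,0],[75,0,0,0,0,0,0],[75,0,0,0,0,0,0],[75,0,0,0,0,0,0],[75,0,0,0.03,0,0,0],[75,0,0,0.04,0,0,0]]]' 30
python3 -m creep '[[[75,0,0,0.04,0,0,0],[75,-0.01,0.01,0.035,0,0,0],[100,-0.025,0.02,0.005,0,0,0],[100,-0.035,0.01,0,0,0,0],[100,-0.035,0,0,0,0,0],[100,-0.01,0,0,0,0,0],[100,0,0,0,0,0,0],[100,0,0,0,0,0,0]]]' 30
python3 -c "
from h import *
im,st=shot('w10');print(st['tcp_pos'],st['wrist_force'])
for p in ((.515,-.032,.014),(.606,-.032,.096),(.606,-.032,.06)): print(proj(p,st))"
```

```text
t: 13.78
tcp_pos: [0.6017, -0.0315, 0.0991]
orientation: [-0.0, 1.0, 0.001, -0.005]
wrist_force: [1.2, 0.8, 0.3]
finger_gap: 0.752
t: 14.45
tcp_pos: [0.4911, 0.0075, 0.1835]
orientation: [0.0, 1.0, -0.0, 0.001]
wrist_force: [0.2, 0.2, 0.8]
finger_gap: 1.001
[0.4911 0.0075 0.1835] [0.2044 0.2369 0.7873]
[282.0589 203.1434]
[277.978  319.8574]
[281.7031 298.2055]
```

View pics/w10.png

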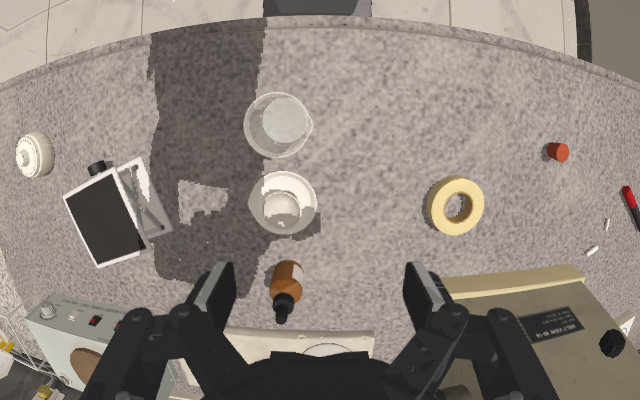

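Bottle stands at (282,318) for the teat top, within about 3 mm of the target. Beaker and tape are unmoved. Next, the stopper.

```bash
python3 -m creep '[[[80,-0.005,0.025,0,0,0,0],[80,-0.006,0.037,0,0,0,0],[80,-0.006,0.037,0,0,0,0],[80,-0.006,0.037,0,0,0,0],[80,-0.006,0.037,0,0,0,0],[80,-0.006,0.037,0,0,0,0],[80,-0.006,0.037,0,0,0,0],[80,-0.005,0.035,0,0,0,0]]]' 25
python3 -m creep '[[[80,0,0.02,0,0,0,0],[80,0,0,0,0,0,0],[80,0,0,-0.03,0,0,0],[80,0,0,-0.04,0,0,0],[80,0,0,-0.03,0,0,0],[80,0,0,-0.01,0,0,0],[80,0,0,0,0,0,0],[80,0,0,0,0,0,0]]]' 25
python3 - <<'E'
from h import *
im,st=shot('w11');print(st['tcp_pos'])
C,d,e,P,c=fitc(im,st,(200,100,440,340),lambda a:a[:,:,2]-a[:,:,0]>60,.024);print('stopper',C,d,e,cv2.boundingRect(c))
E
```

```text
t: 15.17
tcp_pos: [0.4454, 0.2922, 0.183]
orientation: [0.0, 1.0, 0.0, 0.0]
wrist_force: [0.6, -0.3, 0.3]
finger_gap: 0.802
t: 15.83
tcp_pos: [0.4456, 0.3095, 0.0735]
orientation: [0.0, 1.0, -0.0, -0.0]
wrist_force: [0.5, 0.5, 1.3]
finger_gap: 0.798
[0.4456 0.3095 0.0735]
stopper [0.4426 0.3097] 0.028688935562968254 ((0.44318461418151855, 0.3097918927669525), (0.0237404927611351, 0.0280443225055933), 88.91150665283203) (301, 204, 37, 39)
```

```bash
python3 -m creep '[[[80,-0.001,0,-0.025,0,0,0],[80,0,0,-0.02,0,0,0],[80,0,0,-0.014,0,0,0],[80,0,0,-0.007,0,0,0],[80,0,0,-0.0035,0,0,0],[80,0,0,0,0,0,0],[10,0,0,0,0,0,0],[10,0,0,0,0,0,0]]]' 25
python3 -m creep '[[[10,0,0,0,0,0,0],[10,0,0,0,0,0,0],[10,0,0,0,0,0,0],[10,0,0,0,0,0,0],[10,0,0,0,0,0,0],[10,0,0,0,0,0,0]]]' 25
```

```text
t: 16.55
tcp_pos: [0.4447, 0.3102, 0.005]
orientation: [-0.0, 1.0, 0.0, 0.001]
wrist_force: [-0.4, 0.0, -1.6]
finger_gap: 0.528
t: 17.05
tcp_pos: [0.4443, 0.3099, 0.0045]
orientation: [-0.0, 1.0, 0.0, 0.001]
wrist_force: [0.9, -1.4, 6.0]
finger_gap: 0.268
```

```bash
python3 -m creep '[[[10,0,0,0.02,0,0,0],[10,0,0,0.035,0,0,0],[10,0,0,0.035,0,0,0],[10,0,-0.015,0.03,0,0,0],[10,0.005,-0.03,0.01,0,0,0],[10,0.006,-0.037,0,0,0,0],[10,0.006,-0.037,0,0,0,0],[10,0.006,-0.037,0,0,0,0]]]' 25
python3 -m creep '[[[10,0.006,-0.037,0,0,0,0],[10,0.006,-0.037,0,0,0,0],[10,0.006,-0.037,0,0,0,0],[10,0.006,-0.037,0,0,0,0],[10,0.006,-0.037,0,0,0,0],[10,0.006,-0.037,0,0,0,0],[10,0.006,-0.037,0,0,0,0],[10,0.006,-0.02,0,0,0,0]]]' 25
python3 -m creep '[[[10,0.0035,-0.009,0,0,0,0],[10,0,0,0,0,0,0],[10,0,0,0,0,0,0],[10,0,0,0,0,0,0]]]' 25
python3 -c "
from h import *
im,st=shot('w12');print(st['tcp_pos'],st['wrist_force'])
for p in ((.515,-.032,.014),(.522,-.2365,.06)): print(proj(p,st))"
```

```text
t: 17.72
tcp_pos: [0.4665, 0.1525, 0.1341]
orientation: [-0.001, 1.0, 0.0, 0.001]
wrist_force: [1.2, -0.7, -0.6]
finger_gap: 0.27
t: 18.38
tcp_pos: [0.5146, -0.1291, 0.1337]
orientation: [0.001, 1.0, -0.001, 0.0]
wrist_force: [-0.3, 0.4, -0.6]
finger_gap: 0.263
t: 18.72
tcp_pos: [0.5175, -0.1327, 0.1332]
orientation: [-0.001, 1.0, 0.0, -0.001]
wrist_force: [-0.6, 0.3, 0.0]
finger_gap: 0.267
[ 0.5175 -0.1327  0.1332] [-0.6468  0.3442  0.0271]
[427.2877 194.2627]
[189.2099 219.471 ]
```

View pics/w12.png

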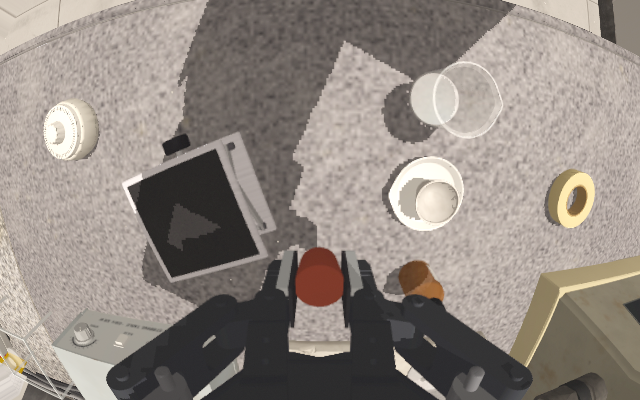

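The stopper is held (320,278); jack's platform corners in this view are about (123,184), (240,131), (268,258), (171,281); dish centre is (426,193). Remeasure the jack from these.

```bash
python3 - <<'E'
from h import *
im,st=load('w12')
m=np.zeros(im.shape[:2],np.uint8); m[135:290,120:275]=(im.max(2)<75)[135:290,120:275]*255
m=cv2.morphologyEx(m,cv2.MORPH_OPEN,np.ones((7,7)))
n,l,s,_=cv2.connectedComponentsWithStats(m); k=l[235,240] or 1; print(s[1:])
c=max(cv2.findContours(m,0,1)[0],key=cv2.contourArea)
P=np.array([plane("wrist",p[0].astype(float),.06,st)[:2] for p in cv2.convexHull(c)],np.float32); print(cv2.minAreaRect(P))
a=[plane("wrist",p,.06,st)[:2] for p in ((130,191),(222,150),(261,253),(171,280))]; print(np.array(a),np.mean(a,0))
print(plane("wrist",(320,278),.133+.020,st))
E
```

```text
[[ 164  135   25   19  340]
 [ 130  152  126  124 9923]
 [ 263  265   12   25  231]]
((0.5221980810165405, -0.23683500289916992), (0.08924290537834167, 0.0889955461025238), 18.083017349243164)
[[ 0.4975 -0.2902]
 [ 0.4673 -0.2031]
 [ 0.5503 -0.1788]
 [ 0.5817 -0.2663]] [ 0.5242 -0.2346]
[ 0.5136 -0.1321  0.153 ]
```

```bash
python3 -c "
from h import *
print(arm.get_state()['qpos'])"
```

```text
[-0.4732  0.2027  1.794   0.0003  1.146  -2.0461]
```

Turning the jaws to lie along x so the knuckles stay clear of the jack.

```bash
python3 -m creep '[[[10,0,0,0,0,0,-0.06],[10,0,0,0,0,0,-0.12],[10,0,0,0,0,0,-0.12],[10,0,0,0,0,0,-0.12],[10,0,0,0,0,0,-0.12],[10,0,0,0,0,0,-0.12],[10,0,0,0,0,0,-0.12],[10,0,0,0,0,0,-0.12]]]' 25
python3 -m creep '[[[10,0,0,0,0,0,-0.12],[10,0,0,0,0,0,-0.12],[10,0,0,0,0,0,-0.12],[10,0,0,0,0,0,-0.12],[10,0,0,0,0,0,-0.12],[10,0,0,0,0,0,-0.07],[10,0,0,0,0,0,0],[10,0,0,0,0,0,0]]]' 25
python3 - <<'E'
from h import *
im,st=shot('w13');print(st['tcp_pos'],st['orientation'],st['qpos'])
C,d,e,P,c=fitc(im,st,(270,230,370,340),lambda a:a[:,:,2]-a[:,:,0]>60,.153);print('stopper',C,d,e,cv2.boundingRect(c))
E
```

```text
t: 19.43
tcp_pos: [0.5178, -0.1326, 0.1336]
orientation: [0.437, 0.9, 0.0, -0.0]
wrist_force: [-0.0, 0.4, 0.2]
finger_gap: 0.265
t: 20.1
tcp_pos: [0.5179, -0.133, 0.1336]
orientation: [0.705, 0.709, 0.0, -0.0]
wrist_force: [-0.3, 0.6, -0.2]
finger_gap: 0.266
[ 0.5179 -0.133   0.1336] [ 0.7053  0.7089  0.     -0.0001] [-0.4736  0.2027  1.7933  0.0001  1.1458 -0.4787]
stopper [ 0.5177 -0.1297] 0.033383384346961975 ((0.5177286863327026, -0.13050568103790283), (0.022334618493914604, 0.033493172377347946), 0.9467632174491882) (296, 248, 47, 59)
```

```bash
python3 -m creep '[[[10,0.001,-0.003,-0.025,0,0,0],[10,0,0,-0.035,0,0,0],[10,0,0,-0.03,0,0,0],[10,0,0,-0.02,0,0,0],[10,0,0,-0.01,0,0,0],[10,0,0,-0.006,0,0,0],[10,0,0,-0.002,0,0,0],[10,0,0,0,0,0,0]]]' 25
python3 -m creep '[[[10,0,0,-0.001,0,0,0],[10,0,0,0,0,0,0],[10,0,0,0,0,0,0]]]' 25
```

```text
t: 20.82
tcp_pos: [0.5197, -0.1375, 0.0062]
orientation: [0.707, 0.708, 0.0, 0.001]
wrist_force: [-0.1, 0.6, 0.2]
finger_gap: 0.266
t: 21.07
tcp_pos: [0.5198, -0.1377, 0.0056]
orientation: [0.707, 0.708, 0.0, 0.001]
wrist_force: [1.0, 0.5, -0.1]
finger_gap: 0.266
```

```bash
python3 -m creep '[[[10,0,0.001,-0.0012,0,0,0],[10,0,0,0,0,0,0],[50,0,0,0,0,0,0],[50,0,0,0,0,0,0],[50,0,0,0,0,0,0],[50,0,0,0,0,0,0],[50,0,0,0.03,0,0,0],[50,0,0,0.04,0,0,0]]]' 25
python3 -m creep '[[[60,0,0,0.04,0,0,0],[80,0,0.01,0.04,0,0,0],[100,0,0.01,0.02,0,0,0],[100,0,0,0,0,0,0],[100,0,0,0,0,0,0]]]' 25
python3 - <<'E'
from h import *
im,st=shot('w14');print(st['tcp_pos'],st['wrist_force'])
for z in (.024,): C,d,e,P,c=fitc(im,st,(200,100,440,340),lambda a:a[:,:,2]-a[:,:,0]>60,z);print('stopper',C,d,e,cv2.boundingRect(c))
m=np.zeros(im.shape[:2],np.uint8); m[:]=(im.max(2)<75)*255; m[250:]=0
m=cv2.morphologyEx(m,cv2.MORPH_OPEN,np.ones((7,7)))
c=max(cv2.findContours(m,0,1)[0],key=cv2.contourArea); print(cv2.boundingRect(c),proj((.522,-.2367,.06),st),proj((.4405,-.3966,.048),st))
P=np.array([plane("wrist",p[0].astype(float),.06,st)[:2] for p in cv2.convexHull(c)],np.float32); print(cv2.minAreaRect(P))
E
```

```text
t: 21.73
tcp_pos: [0.5156, -0.1346, 0.0703]
orientation: [0.707, 0.707, -0.001, -0.004]
wrist_force: [0.6, -0.9, -0.2]
finger_gap: 0.501
t: 22.15
tcp_pos: [0.5199, -0.1163, 0.1748]
orientation: [0.706, 0.708, 0.001, 0.002]
wrist_force: [-1.6, -0.8, 0.1]
finger_gap: 0.999
[ 0.5199 -0.1163  0.1748] [-1.5948 -0.8165  0.083 ]
stopper [ 0.5191 -0.1354] 0.027471933513879776 ((0.5194963216781616, -0.1359058916568756), (0.023634251207113266, 0.026504945009946823), 5.257652759552002) (306, 192, 25, 26)
(412, 90, 30, 26) [320.5694 307.9764] [261.3498 387.6112]
((0.611855685710907, -0.030309531837701797), (0.026982318609952927, 0.02177414670586586), 3.7457947731018066)
```

```bash
python3 -m creep '[[[100,-0.01,-0.025,0,0,0,0],[100,-0.012,-0.037,0,0,0,0],[100,-0.012,-0.037,0,0,0,0],[100,-0.012,-0.037,0,0,0,0],[100,-0.012,-0.037,0,0,0,0],[100,-0.012,-0.037,0,0,0,0],[100,-0.0095,-0.037,0,0,0,0],[100,0,-0.013,0,0,0,0]]]' 60
python3 -m creep '[[[100,0,0,0,0,0,0],[100,0,0,0,0,0,0],[100,0,0,0,0,0,0]]]' 60
python3 -c "
from h import *
im,st=shot('w15');print(st['tcp_pos'],st['wrist_force'])
print(proj((.4405,-.3966,.048),st),proj((.4405,-.3966,.028),st))
g=cv2.medianBlur(cv2.cvtColor(im,6),3)[100:300,200:440]
print(cv2.HoughCircles(g,cv2.HOUGH_GRADIENT,1,30,param1=100,param2=25,minRadius=10,maxRadius=70))"
```

```text
t: 22.87
tcp_pos: [0.4364, -0.3804, 0.1709]
orientation: [0.708, 0.706, -0.001, -0.001]
wrist_force: [-0.6, 0.1, -0.2]
finger_gap: 0.997
t: 23.12
tcp_pos: [0.4392, -0.3746, 0.1717]
orientation: [0.707, 0.708, 0.0, -0.002]
wrist_force: [-0.0, 1.2, -0.2]
finger_gap: 1.001
[ 0.4392 -0.3746  0.1717] [-0.0452  1.1511 -0.2288]
[320.6975 218.0714] [320.6249 210.6767]
[[[120.5 105.5  32.7]
  [196.5  37.5  32.2]]]
```

View pics/w15.png

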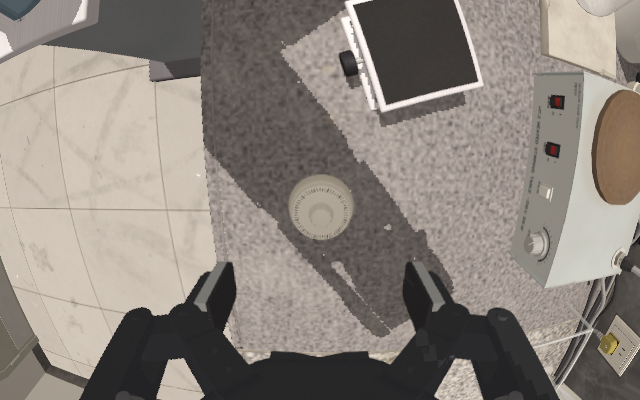

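```bash
python3 -c "
from h import *
im,st=load('w15')
print(plane('wrist',(320.5,213.5),.048,st),plane('wrist',(320.5,206.5),.022,st))
for s in((288,207),(354,207)): print(plane('wrist',s,.02,st))"
```

```text
[ 0.4403 -0.3921  0.048 ] [ 0.4404 -0.3943  0.022 ]
[ 0.4074 -0.3956  0.02  ]
[ 0.4744 -0.3955  0.02  ]
```

Timer centre (320.5,213), giving (0.4405,-0.394); the jack's platform is at (413,50).

```bash
python3 -m creep '[[[100,0.0012,-0.019,-0.02,0,0,0],[100,0,0,-0.03,0,0,0],[100,0,0,-0.03,0,0,0],[100,0,0,-0.015,0,0,0],[100,0,0,0,0,0,0],[100,0,0,0,0,0,0],[100,0,0,0,0,0,0]]]' 60
python3 -m creep '[[[100,0,0,-0.01,0,0,0],[100,0,0,-0.015,0,0,0],[100,0,0,-0.015,0,0,0],[100,0,0,-0.015,0,0,0],[100,0,0,-0.01,0,0,0],[100,0,0,-0.006,0,0,0],[100,0,0,0,0,0,0],[100,0,0,0,0,0,0]]]' 60
```

```text
t: 23.75
tcp_pos: [0.4418, -0.3952, 0.0798]
orientation: [0.706, 0.708, -0.0, 0.001]
wrist_force: [0.3, -0.4, 0.6]
finger_gap: 1.001
t: 24.42
tcp_pos: [0.441, -0.3956, 0.0078]
orientation: [0.707, 0.707, -0.0, 0.0]
wrist_force: [-0.4, -0.7, 0.0]
finger_gap: 0.998
```

```bash
python3 -m creep '[[[100,0,0.001,-0.003,0,0,0],[100,0,0,-0.002,0,0,0],[60,0,0,0,0,0,0],[60,0,0,0,0,0,0],[60,0,0,0,0,0,0],[60,0,0,0,0,0,0],[60,0,0,0,0,0,0],[60,0,0,0,0,0,0]]]' 60
python3 -m creep '[[[60,0,0,0.01,0,0,0],[60,0,0,0.02,0,0,0],[60,0,0,0.03,0,0,0],[60,0,0,0,0,0,0],[60,0,0,0,0,0,0]]]' 60
python3 -c "
from h import *
im,st=shot('w16');print(st['tcp_pos'],st['wrist_force'])
g=cv2.medianBlur(cv2.cvtColor(im,6),3)[100:400,180:460]
print(cv2.HoughCircles(g,cv2.HOUGH_GRADIENT,1,60,param1=100,param2=25,minRadius=15,maxRadius=110))"
```

```text
t: 25.08
tcp_pos: [0.4413, -0.3948, 0.0035]
orientation: [0.707, 0.707, -0.0, 0.001]
wrist_force: [-0.1, 1.2, 4.9]
finger_gap: 0.71
t: 25.5
tcp_pos: [0.4419, -0.3958, 0.065]
orientation: [0.707, 0.707, -0.0, 0.002]
wrist_force: [0.5, 0.0, -1.3]
finger_gap: 0.713
[ 0.4419 -0.3958  0.065 ] [ 0.4642  0.0057 -1.2782]
[[[140.5 180.5  66.9]
  [228.5 223.5  33.8]]]
```

```bash
python3 -c "
from h import *
im,st=load('w16')
print(plane('wrist',(320.5,280.5),.0985,st)-st['tcp_pos'])"
python3 -m creep '[[[60,0,0,0.02,0,0,0],[60,0,0,0.025,0,0,0],[60,0.005,0.015,0.02,0,0,0],[60,0.012,0.024,0,0,0,0],[60,0.015,0.03,0,0,0,0],[60,0.015,0.03,0,0,0,0],[60,0.015,0.03,0,0,0,0],[60,0.01,0.018,0,0,0,0]]]' 60
python3 -m creep '[[[60,0.008,0.011,0,0,0,0],[60,0,0,0,0,0,0],[60,0,0,0,0,0,0],[60,0,0,0,0,0,0],[60,0,0,0,0,0,0]]]' 60
```

```text
[0.0004 0.0117 0.0335]
t: 26.22
tcp_pos: [0.5125, -0.2437, 0.1257]
orientation: [0.706, 0.708, 0.0, -0.002]
wrist_force: [1.1, 0.3, -0.2]
finger_gap: 0.712
t: 26.63
tcp_pos: [0.5201, -0.2375, 0.127]
orientation: [0.707, 0.707, -0.0, -0.0]
wrist_force: [-0.0, 0.3, -1.0]
finger_gap: 0.708
```

```bash
python3 - <<'E'
from h import *
im,st=shot('w17'); t=st['tcp_pos']; print(t)
f=t[2]-.0035
for oy in (0,.005,.01): print(oy,[ (proj((t[0],t[1]+oy,f+h),st).round(1), (proj((t[0]-r,t[1]+oy,f+h),st)[0]-proj((t[0]+r,t[1]+oy,f+h),st)[0]).round(1)/2) for h,r in ((.048,.012),(.037,.029),(.022,.0335))])
g=cv2.medianBlur(cv2.cvtColor(im,6),3)[180:380,240:400]
for a,b,p in ((20,40,15),(55,64,15),(64,80,15)):
    c=cv2.HoughCircles(g,cv2.HOUGH_GRADIENT,1,20,param1=60,param2=p,minRadius=a,maxRadius=b); print(None if c is None else c[0][:4]+[240,180,0])
E
```

```text
[ 0.5201 -0.2375  0.127 ]
0 [(array([319.2, 318.1]), np.float64(-29.25)), (array([319.2, 302.2]), np.float64(-65.15)), (array([319.2, 283.6]), np.float64(-68.65))]
0.005 [(array([319.2, 308.8]), np.float64(-29.9)), (array([319.2, 293.1]), np.float64(-66.35)), (array([319.2, 274.8]), np.float64(-69.7))]
0.01 [(array([319.2, 298.9]), np.float64(-30.5)), (array([319.2, 283.6]), np.float64(-67.55)), (array([319.2, 265.8]), np.float64(-70.75))]
[[320.5 315.5  30.2]
 [342.5 299.5  39.4]
 [349.5 260.5  32.7]
 [282.5 322.5  29.3]]
[[320.5 277.5  63.4]
 [324.5 309.5  60.1]]
[[319.5 281.5  67.3]
 [319.5 317.5  69. ]]
```

The knob and case fit together, with the timer centred about 1.5 mm off the TCP. Lower onto the jack.

```bash
python3 -m creep '[[[60,0.002,-0.001,-0.02,0,0,0],[60,0,0,-0.02,0,0,0],[60,0,0,-0.012,0,0,0],[60,0,0,-0.006,0,0,0],[60,0,0,-0.003,0,0,0],[60,0,0,0,0,0,0],[60,0,0,0,0,0,0],[60,0,0,0,0,0,0]]]' 60
python3 -m creep '[[[60,0,0,-0.0015,0,0,0],[60,0,0,0,0,0,0],[60,0,0,0,0,0,0]]]' 60
```

```text
t: 27.35
tcp_pos: [0.5234, -0.2378, 0.0674]
orientation: [0.707, 0.707, 0.0, 0.001]
wrist_force: [-0.5, 0.3, 0.2]
finger_gap: 0.708
t: 27.6
tcp_pos: [0.5229, -0.2374, 0.0652]
orientation: [0.707, 0.708, 0.0, 0.0]
wrist_force: [0.3, 0.3, -1.2]
finger_gap: 0.71
```

```bash
python3 -m creep '[[[60,0,0,-0.001,0,0,0],[60,0,0,-0.001,0,0,0],[60,0,0,0,0,0,0],[60,0,0,0,0,0,0]]]' 60
```

```text
t: 27.93
tcp_pos: [0.5229, -0.2374, 0.0635]
orientation: [0.707, 0.707, 0.0, 0.0]
wrist_force: [-1.1, 1.2, 6.2]
finger_gap: 0.71
```

```bash
python3 -m creep '[[[100,0,0,0.001,0,0,0],[100,0,0,0,0,0,0],[100,0,0,0,0,0,0],[100,0,0,0,0,0,0],[100,0,0,0,0,0,0],[100,0,0,0.015,0,0,0],[100,0,0,0.03,0,0,0],[100,0,0,0.04,0,0,0]]]' 60
python3 -m creep '[[[100,0,0.01,0.04,0,0,0],[100,0,0.025,0.035,0,0,0],[100,0,0.035,0.03,0,0,0],[100,-0.005,0.035,0.025,0,0,0],[100,-0.01,0.03,0.015,0,0,0],[100,-0.01,0.02,0,0,0,0],[100,0,0,0,0,0,0],[100,0,0,0,0,0,0]]]' 60
python3 -m creep '[[[100,0,0,0,0,0,0],[100,0,0,0,0,0,0]]]' 60
python3 - <<'E'
from h import *
im,st=shot('w18'); print(st['tcp_pos'])
for n,p in dict(dish=(.515,-.032,.014),cruc=(.515,-.032,.036),stopper=(.5185,-.1345,.024),knob=(.522,-.2367,.108),teat=(.606,-.032,.096),tape=(.5162,.1618,.018)).items(): print(n,proj(p,st))
C,d,e,P,c=fitc(im,st,(200,100,440,340),lambda a:a[:,:,2]-a[:,:,0]>60,.024);print('stopper',C,d,cv2.boundingRect(c))
E
```

```text
t: 28.6
tcp_pos: [0.5204, -0.2358, 0.1464]
orientation: [0.707, 0.707, -0.001, -0.004]
wrist_force: [0.0, -0.6, 0.7]
finger_gap: 1.001
t: 29.27
tcp_pos: [0.4978, -0.0869, 0.2893]
orientation: [0.706, 0.708, 0.0, 0.001]
wrist_force: [-0.4, -0.2, -0.1]
finger_gap: 0.999
t: 29.43
tcp_pos: [0.498, -0.0886, 0.2884]
orientation: [0.707, 0.707, -0.0, -0.0]
wrist_force: [0.1, -0.9, -0.2]
finger_gap: 1.003
[ 0.498  -0.0886  0.2884]
dish [331.9404 121.2668]
cruc [332.6393 122.3728]
stopper [334.0395 196.451 ]
knob [338.0991 293.4358]
teat [416.2456 128.5799]
tape [332.9869 -17.2456]
stopper [ 0.6105 -0.0297] 0.038912396878004074 (390, 110, 25, 27)
```

View pics/w18.png

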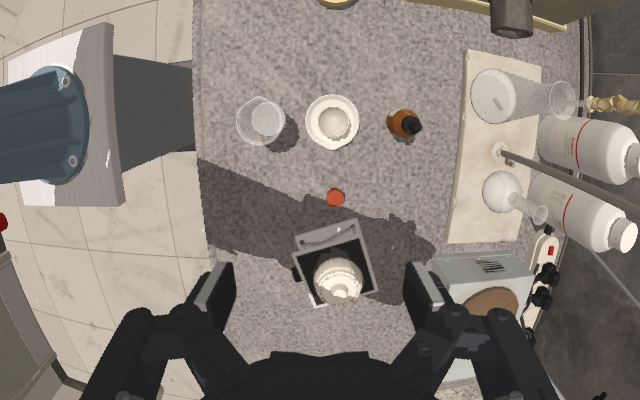

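All in place: knob (341,291) against a predicted (338,293), stopper (336,197) against (334,196), teat (414,126) against (416,129), and crucible concentric with the dish (332,122). Handing in.

```bash
python3 -c "
from station import arm
print(arm.job_done())"
```

```text
the job is handed in; nothing more can be done
None
```

All four things are set out in the order you gave, and I handed the job in at about 29 s of the 138 s allowed. The robot reports no verdict.

My last wrist picture shows everything upright and released, with the gripper clear. These are the positions I measured:

| Item | Where it stands | Off target by |
|---|---|---|
| Crucible | in the middle of the dish | about 2 mm |
| Dropper bottle | about 9 cm straight behind the dish | about 3 mm |
| Stopper | midway between dish and jack | about 2 mm |
| Timer | middle of the jack's platform | about 3 mm |

- **Contact forces:** the highest wrist force in the readouts was about 13 N, when the crucible met the dish. I saw only the readings at the end of each move.
- **Beaker:** it looked in place in the last picture, but I did not measure its position again.
- **Tape:** it measured the same after the crucible was moved and looked unchanged later. Only its edge is in the last picture, so its final position is not confirmed.
- **Colour-mask failure:** the mask that should have located the stopper in the last picture picked up the amber bottle instead. I checked the stopper by its pixel position in that picture, and by a separate measurement just after I released it.
- **Depth disagreement:** close-up and distant wrist views of the held crucible differed by about 4 mm. I took a value in between, and the picture after release showed it centred.

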